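# Fill the rack, free the sagging gate bolt and hold the gate ajar

### The job

I am about to load the hot bath: first stand the two spare amber bottles upright in the two empty cells of the rack, leaving the other bottles and everything else on the bench where they are. Then open the bath's gate: its bolt has sagged behind the bent-up lip of the keeper, so do not force it but lift it by its knob over the lip while drawing it back towards the hinge, right out of the keeper. Pull the sprung gate ajar towards you, so that its free edge stands about a hand's breadth (some 100 mm) open, and finish while still holding it there; do not let go.

Things in the scene. Friction and masses are not known exactly. Their poses are not given: they have to be found in the camera images.
- rack: White open plastic bottle rack fixed to the bench, 104 (its x) x 184 (its y) x 38 mm high, walls and floor 4 mm. Origin: centre of underside. 2 x 3 cells, centres at x = -25, 25 and y = -60, 0, 60 mm, each 46 (x) x 56 (y) mm inside, its floor 4 mm above the bench. Four cells hold a bottle, two are empty; which ones varies.
- empty_a: Thin cork disc (32 mm across) on the floor of one of the two empty cells; origin at the centre of that cell, on the cell floor, 4 mm above the bench. (Occupied cells have the same cork, hidden under the bottle.)
- empty_b: The same in the other empty cell.
- gate: Low aluminium-framed clear gate in the front of the hot-bath bay. Origin on its vertical hinge axis at bench level, at its right (-y) end; it runs 265 mm along its own y, 15 mm thick, top 115 mm above the bench. Its free +y edge swings towards the robot (-x). Two guide brackets hold the bolt, centred 55 and 225 mm from the hinge axis, 16 mm wide, tops 138 mm above the bench.
- gate_swing (a joint): Opening angle of the gate, rad: 0 shut, grows as the free edge comes towards the robot, up to 1.2. A closing spring (about 0.2 N m shut, 0.5 N m at 0.4 rad) always shuts it again if let go.
- gate_hinge (a point): Point on the vertical hinge axis, 105 mm above the bench.
- bolt: Steel barrel bolt (about 0.2 kg) on the gate's front: level rod 10 mm in diameter, axis 30 mm in front of the gate's mid-plane, axes as the gate's. Origin on the rod axis under the knob: 170 mm from the hinge axis along the gate and 105 mm above the bench at the start. The rod reaches 132 mm to +y and 105 mm to -y. Upright round knob, 18 mm in diameter, 18 to 52 mm above the rod axis.
- bolt_nose (a point): Lower end of the nose, a pin 10 mm in diameter hanging from the rod's +y end, 125 mm to +y of the bolt's origin and 22 mm below the rod axis; it is hooked behind the keeper's lip at the start.
- bolt_knob (a point): Grip point at mid-height in the bolt's knob, 35 mm above the rod axis (140 mm above the bench at the start).
- bolt_slide (a joint): Draw of the bolt along the gate towards the hinge (-y of the gate), m: 0 fully shot (starts 0 to 0.005), 0.055 fully drawn. Rod end is clear of the keeper from 0.033. Friction about 1.5 N; it stays where it is left.
- bolt_lift (a joint): Lift of the bolt in its worn, tall guides, m: 0 sagged (its weight keeps it there), at most 0.022. The nose passes over the keeper's lip when the lift is above about 0.013; with less it jams on the lip at a draw of about 0.010.
- keeper: Bent steel keeper on the bay's left (+y) post: a trough open at top and ends. Front cheek 36 mm long (y), from 6 mm below to 30 mm above the origin, keeps the gate shut while the rod end is inside. At its gate-side (-y) end a bent-up lip, top 10 mm below the origin, stops the bolt's nose. Origin on the axis of the sagged bolt, 105 mm above the bench, 290 mm from the hinge axis.
- spare1: Spare bottle standing on the bench in front of the bay: amber glass cylinder 30 mm in diameter up to 82 mm, white cap 24 mm in diameter up to 105 mm; 60 g. Origin: centre of its underside.
- spare2: Spare bottle standing on the bench in front of the bay: amber glass cylinder 30 mm in diameter up to 82 mm, white cap 24 mm in diameter up to 105 mm; 60 g. Origin: centre of its underside.
- stored0: Bottle like the spares, already standing in a rack cell; stays there. Origin: centre of its underside.
- stored1: Bottle like the spares, already standing in a rack cell; stays there. Origin: centre of its underside.
- stored2: Bottle like the spares, already standing in a rack cell; stays there. Origin: centre of its underside.
- stored3: Bottle like the spares, already standing in a rack cell; stays there. Origin: centre of its underside.
- squat_jar: Squat amber jar with white cap, 44 mm across, 50 mm high, in the row of the spares; not for the rack. Bystander. Origin: centre of its underside.
- powder_jar: White jar with red cap, 80 mm across, 140 mm high. Bystander. Origin: centre of its underside.
- beaker: Glass beaker, 64 mm across, 80 mm high. Bystander. Origin: centre of its underside.
- brown_bottle: Brown bottle with black cap, 60 mm across, 130 mm high. Bystander. Origin: centre of its underside.
- spatula: Spatula, 170 mm long, lying. Bystander. Origin: about the middle of its length.
- crucible: White dish, 56 mm across, 35 mm high. Bystander. Origin: centre of its underside.

How it is judged:
By the outcome, as a careful person would: the job done as asked, in the order asked, and still so for the second after the job is handed in, while the arm keeps its last pose, push and grip.
It also fails if it takes over 67 s, if anything falls off the work surface, if the arm or the gripper's body presses on something with over 40 N, if the wrist force passes 120 N, or if a joint passes its speed limit or range.

### The arm

A 7-joint arm with a two-finger parallel gripper is mounted at the origin on the work surface. World frame = base frame: x ahead of the robot, y to its left, z up, the work surface at z = 0. Lengths are in m, angles in rad, forces in N, time in s.
With the tool pointing down it reaches from about 0.375 to 0.925 m from the base axis. Payload 3.1 kg.
Tool frame: the origin (TCP) lies between the finger pads; the fingertips stand 19 mm ahead of it and the grasp point (between the pads) is the TCP; z points along the fingers, y is the direction in which the jaws open and shut (so a half turn about z gives the same grasp; the last joint's range is limited). The gripper opens to 85 mm and grips with 20 to 120 N. Pads are 22 mm wide; open, the fingers measure 114 mm over their backs; the gripper's body (76 mm by 85 mm) begins 54 mm behind the grasp point. The pads swing forward as they close: fully open they stand 13 mm farther back than shut.
Start: joints at [1.104, 0.383, 0.044, 1.598, -0.018, 1.161, -0.05], TCP at [0.234, -0.606, 0.25] pointing down, gripper open.
Joint ranges: [-2.61, 2.61], [-0.41, 2.15], [-1.48, 1.57], [0, 2.5], [-1.57, 4.71], [0.05, 1.97], [-2.85, 2.85]. Speed limits (rad/s): [2.79, 2.79, 3.14, 3.14, 3.14, 3.14, 3.14].

### API

Orientations are given as a unit quaternion [x, y, z, w].
In Python, from bench import move_ptp, movel, move_j, move_gripper, pause, inverse_kinematics, read_camera, camera_params, MotionError, sign_off, look_for, tip_of, read_time_s, read_qpos, read_joint_vel, read_effort, read_eef_pos, read_tcp_rot, read_ft_force, read_ft_torque, read_finger_gap gives the robot as it stands. Calls block until the motion is done:
- move_ptp(position, orientation): joint-space move of the TCP to a pose.
- movel(position, orientation=None, speed=0.15): straight line of the TCP; orientation=None keeps the orientation; speed is the mean speed in m/s.
- move_j(angles): joint-space move.
- move_gripper(opening, effort=None): finger opening in m; effort is the grip in N (None keeps the last); returns when the fingers have stopped.
- pause(seconds).
- inverse_kinematics(position, orientation): joint angles nearest the present ones, or None.
- read_camera(name): name is "scene" or "top"; returns the picture (480x640x3 uint8, red, green, blue); there is no depth.
- camera_params(name): a dict with "K" (3x3 intrinsics, pixels), "camera_from_world" (4x4, takes a point from world to camera coordinates). Camera axes: x right, y down, z forward; pixel columns grow to the right and rows downward; lengths in m; the calibration is good to about 2 mm. A picture is of the moment at which its call begins. camera_params takes no time and is no camera call.
A pose or a line that the arm cannot do raises MotionError and nothing moves.
- sign_off(): hands the job in, once; it reports no verdict.
Trained networks look in the newest picture that a camera, given by its name, has taken for a name from the list of things; names that differ only in an ending like _2 or _b are one class to them, and where a whole thing is asked for, a point or a joint stands for the part that bears it (a point fixed in the world has none). Each returns a list of dicts, best first, with "confidence" (0 to 1); they miss things now and then, are a little off and sometimes report something else, mostly with a low value. They report only what shows in the picture. A call takes as long as a camera call.
- look_for(camera, name): "at" ([column, row] in pixels, amid what is visible of it).
- tip_of(camera, name): "at" ([column, row] in pixels: a listed point, or the origin of a listed thing).
Readings, each from a call of its own:
- read_time_s(): time.
- read_qpos(): joint angles.
- read_joint_vel(): joint speeds.
- read_effort(): joint torques, N m.
- read_eef_pos(): TCP position.
- read_tcp_rot(): TCP orientation.
- read_ft_force(): force on the tool from outside, world axes, zero at the start.
- read_ft_torque(): the same for the moment, N m.
- read_finger_gap(): finger opening in m.
Only numpy, scipy, OpenCV 4.12 (cv2) and the standard library are available. Lean on these libraries where they do the work, as an engineer would, in place of code of your own. Each camera call takes 0.05 s, during which the arm holds its last target. There are 200 camera calls.

## Working session

There is one attempt and no reset: what is moved stays moved. The work goes in short steps, each a Python script; the robot and the scene stay as the last script left them, time stands still between calls to the robot, and variables do not carry over. Pictures are saved under pics/ and viewed, about 8 in all and at most 12, crops included, and the job is handed in when it is done.

```bash
ls; mkdir -p pics; cat > h.py <<'E'
import numpy as np, cv2
from bench import *
def ray(cam,px):
    p=camera_params(cam);K=np.array(p["K"]);T=np.array(p["camera_from_world"]);R=T[:3,:3];t=T[:3,3]
    return -R.T@t, R.T@np.linalg.inv(K)@np.array([px[0],px[1],1.])
def onz(cam,px,z):
    o,d=ray(cam,px);return o+d*(z-o[2])/d[2]
def proj(cam,P):
    p=camera_params(cam);K=np.array(p["K"]);T=np.array(p["camera_from_world"])
    c=K@(T[:3,:3]@np.array(P)+T[:3,3]);return c[:2]/c[2]
def tri(a,b):
    (o1,d1),(o2,d2)=a,b
    s=np.linalg.lstsq(np.c_[d1,-d2],o2-o1,rcond=None)[0]
    p,q=o1+s[0]*d1,o2+s[1]*d2
    return (p+q)/2,np.linalg.norm(p-q)
E
python3 - <<'E'
from h import *
np.set_printoptions(precision=3,suppress=True)
for c in("scene","top"):
    im=read_camera(c);cv2.imwrite(f"pics/{c}0.png",im[:,:,::-1])
    print(c,ray(c,(320,240)))
    for n in ["rack","empty_a","spare1","stored0","gate_hinge","bolt_nose","bolt_knob","bolt","keeper","squat_jar","powder_jar","beaker","brown_bottle","spatula","crucible"]:
        z={"empty_a":.004,"stored0":.004,"gate_hinge":.105,"bolt_nose":.083,"bolt_knob":.14,"bolt":.105,"keeper":.105}.get(n,0)
        print(n,[(np.round(r["at"]).tolist(),round(r["confidence"],2),onz(c,r["at"],z)[:2].round(3).tolist()) for r in tip_of(c,n)[:5]])
print(read_time_s(),read_tcp_rot())
E
```

```text
pics
scene (array([1.469, 0.019, 0.963]), array([-0.734, -0.046, -0.678]))
rack [([450.0, 265.0], 0.59, [0.499, 0.277])]
empty_a []
spare1 [([285.0, 244.0], 0.95, [0.444, -0.133]), ([221.0, 252.0], 0.7, [0.481, -0.29])]
stored0 [([453.0, 260.0], 0.77, [0.486, 0.284]), ([421.0, 260.0], 0.7, [0.488, 0.206]), ([472.0, 262.0], 0.69, [0.488, 0.331]), ([450.0, 274.0], 0.64, [0.532, 0.271])]
gate_hinge [([180.0, 263.0], 0.71, [0.628, -0.339]), ([190.0, 294.0], 0.52, [0.716, -0.297])]
bolt_nose [([315.0, 273.0], 0.78, [0.623, -0.046]), ([286.0, 242.0], 0.5, [0.525, -0.118])]
bolt_knob [([314.0, 272.0], 0.67, [0.675, -0.042]), ([258.0, 246.0], 0.56, [0.602, -0.169])]
bolt [([259.0, 265.0], 0.59, [0.626, -0.166]), ([472.0, 261.0], 0.28, [0.588, 0.297])]
keeper [([315.0, 265.0], 0.88, [0.619, -0.046]), ([423.0, 260.0], 0.5, [0.593, 0.19])]
squat_jar [([328.0, 252.0], 0.59, [0.467, -0.022])]
powder_jar [([478.0, 355.0], 0.92, [0.762, 0.306]), ([427.0, 258.0], 0.75, [0.477, 0.223])]
beaker [([412.0, 330.0], 0.82, [0.704, 0.171])]
brown_bottle [([166.0, 227.0], 0.85, [0.396, -0.452])]
spatula [([3
[... 681 characters left out ...]
.523, 0.317])]
bolt_knob [([366.0, 212.0], 0.75, [0.619, -0.172])]
bolt [([365.0, 214.0], 0.86, [0.618, -0.173])]
keeper [([318.0, 215.0], 0.55, [0.62, -0.045])]
squat_jar [([309.0, 274.0], 0.75, [0.464, -0.018]), ([301.0, 311.0], 0.35, [0.361, 0.005])]
powder_jar [([195.0, 171.0], 0.6, [0.765, 0.299]), ([206.0, 269.0], 0.48, [0.484, 0.271]), ([428.0, 208.0], 0.46, [0.643, -0.363])]
beaker [([244.0, 191.0], 0.95, [0.706, 0.162])]
brown_bottle [([462.0, 292.0], 0.92, [0.403, -0.452])]
spatula [([302.0, 311.0], 0.81, [0.362, 0.002]), ([242.0, 189.0], 0.62, [0.71, 0.166])]
crucible [([184.0, 272.0], 0.31, [0.477, 0.333]), ([350.0, 285.0], 0.21, [0.43, -0.135])]
1.6 [ 0.983  0.183 -0.    -0.   ]
```

View pics/top0.png

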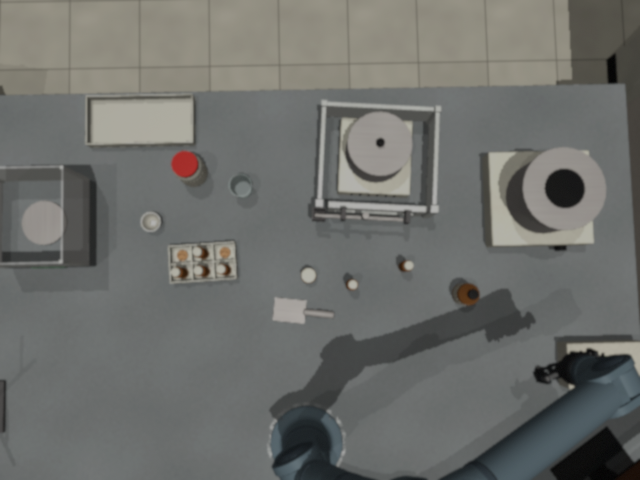

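View pics/scene0.png

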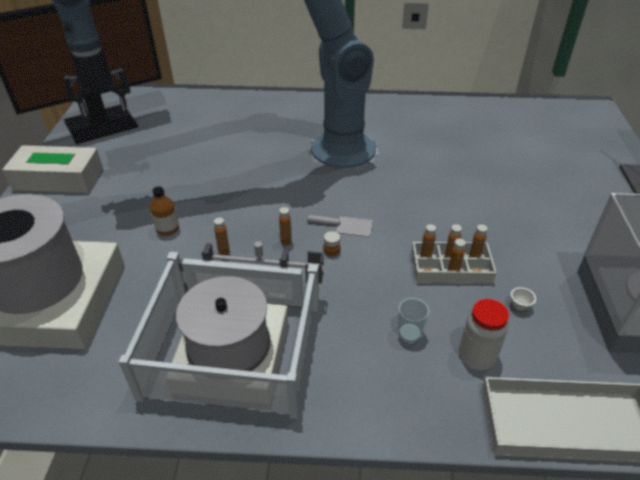

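Both views agree. The empty cells are the two end cells of the far (+x) row, at top pixels (226,252) and (180,255). The spares are at (351,282) and (403,264), and the knob is near (366,212). I'll refine these with enlarged crops.

```bash
python3 - <<'E'
from h import *
np.set_printoptions(precision=3,suppress=True)
t=cv2.imread("pics/top0.png");s=cv2.imread("pics/scene0.png")
a=cv2.resize(t[232:292,160:240],(400,300),interpolation=cv2.INTER_CUBIC)
b=cv2.resize(t[190:250,300:420],(600,300),interpolation=cv2.INTER_CUBIC)
c=cv2.resize(s[200:290,170:340],(680,360),interpolation=cv2.INTER_CUBIC)
d=np.zeros((300,200,3),np.uint8)
def pad(x):return np.hstack([x,np.zeros((x.shape[0],800-x.shape[1],3),np.uint8)])
cv2.imwrite("pics/c1.png",np.vstack([a_ for a_ in (pad(b),cv2.resize(pad(a),(800,300)))]))
cv2.imwrite("pics/c2.png",pad(c))
# rack outline
g=t[232:292,160:245].astype(int)
m=((g.min(2)>135)&(g.max(2)-g.min(2)<30)).astype(np.uint8)
m=cv2.morphologyEx(m,cv2.MORPH_CLOSE,np.ones((5,5)))
cs,_=cv2.findContours(m,0,2);k=max(cs,key=cv2.contourArea)
r=cv2.boxPoints(cv2.minAreaRect(k))+[160,232]
w=np.array([onz("top",p,.038)[:2] for p in r]);print("rack box",r,w,w.mean(0),np.linalg.norm(w[1]-w[0]),np.linalg.norm(w[2]-w[1]))
# gap caps
for n,px in(("s1",(351,284)),("s2",(406,266))):
    q=t[px[1]-10:px[1]+10,px[0]-10:px[0]+10].astype(int)
    m=(q.min(2)>150);v,u=np.nonzero(m);p=(u.mean()+px[0]-10,v.mean()+px[1]-10);print(n,m.sum(),p,onz("top",p,.105)[:2])
read_camera("scene");read_camera("top")
for nm,n,z in (("spare1",0,0),("bolt_knob",0,.14),("gate_hinge",0,.105),("gate",0,0),("rack",0,0)):
    for c in("scene","top"): print(nm,c,[(np.round(r["at"],1),round(r["confidence"],2),onz(c,r["at"],z)[:2]) for r in tip_of(c,nm)[:3]])
# z check table of expected pixel positions
print(proj("top",[.619,-.172,.157]),proj("scene",[.619,-.172,.157]))
E
```

```text
rack box [[208.186 244.166]
 [233.745 242.662]
 [235.686 275.666]
 [210.128 277.169]] [[0.552 0.258]
 [0.555 0.188]
 [0.463 0.184]
 [0.461 0.254]] [0.508 0.221] 0.07076003635039285 0.0915747971029691
s1 37 (np.float64(352.4054054054054), np.float64(284.1621621621622)) [ 0.432 -0.134]
s2 39 (np.float64(408.71794871794873), np.float64(265.1025641025641)) [ 0.48  -0.285]
spare1 scene [(array([287.6, 240.3]), 0.71, array([ 0.431, -0.129])), (array([222.6, 251.9]), 0.68, array([ 0.482, -0.286])), (array([454.1, 265.8]), 0.19, array([0.5  , 0.286]))]
spare1 top [(array([400.6, 264.7]), 0.57, array([ 0.485, -0.279])), (array([351.7, 285.5]), 0.39, array([ 0.429, -0.139])), (array([314.6, 217.8]), 0.36, array([ 0.624, -0.038]))]
bolt_knob scene [(array([256.5, 246.9]), 0.77, array([ 0.606, -0.172]))]
bolt_knob top [(array([366.4, 214.6]), 0.69, array([ 0.613, -0.173])), (array([308.6, 276.2]), 0.41, array([ 0.455, -0.018])), (array([240.8, 188.5]), 0.19, array([0.689, 0.155]))]
gate_hinge scene [(array([178.1, 261.3]), 0.93, array([ 0.624, -0.344]))]
gate_hinge top [(array([428.9, 207.7]), 0.86, array([ 0.632, -0.345]))]
gate scene [(array([189.3, 296.6]), 0.68, array([ 0.633, -0.335]))]
gate top [(array([420.7, 216.2]), 0.78, array([ 0.622, -0.341])), (array([225.7, 268.5]), 0.39, array([0.485, 0.216])), (array([363.4, 211.8]), 0.3, array([ 0.638, -0.178]))]
rack scene [(array([452.3, 263.4]), 0.91, array([0.492, 0.283])), (array([313.5, 273.9]), 0.66, array([ 0.546, -0.055]))]
rack top [(array([202.1, 259.5]), 0.96, array([0.512, 0.282])), (array([361.6, 210.9]), 0.57, array([ 0.641, -0.173]))]
[366.602 211.611] [254.917 245.23 ]
```

View pics/c1.png

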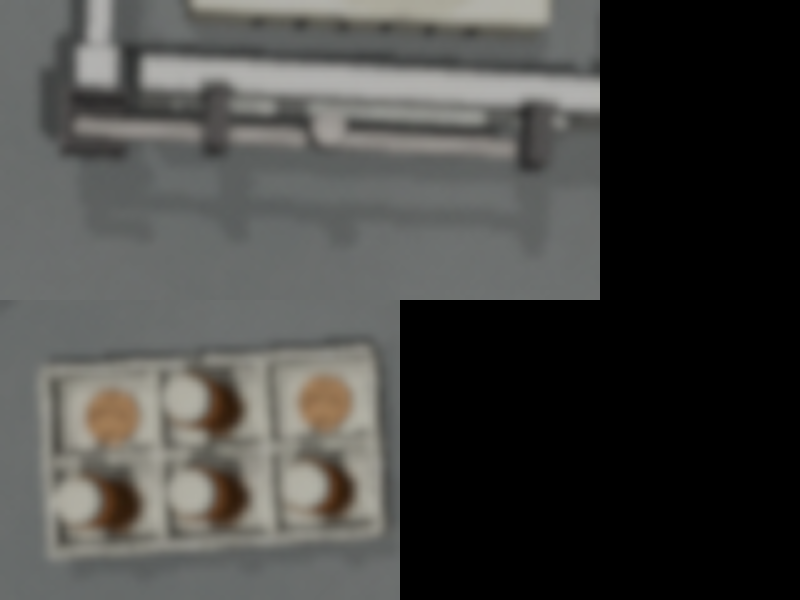

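View pics/c2.png

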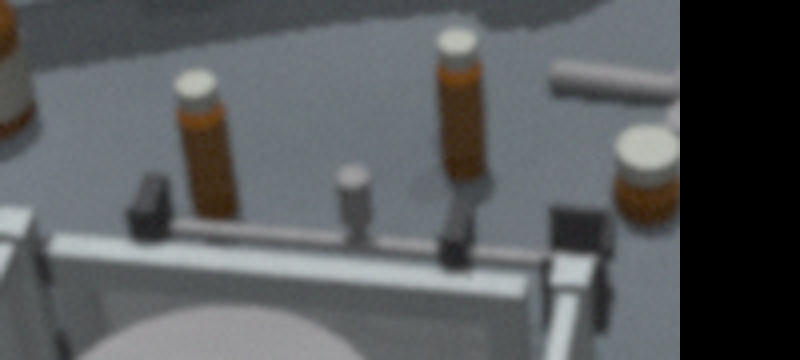

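The crops show the corks at top pixels (182.0,254.8) and (224.8,252.4), and the rack turned by a few degrees. The knob's top is at (365,213) in top and (258,243) in scene, with the two brackets at (343,213) and (406,217).

```bash
python3 - <<'E'
from h import *
np.set_printoptions(precision=4,suppress=True)
k=[onz("top",p,.004)[:2] for p in((182,254.8),(224.8,252.4))];print("corks",k,np.linalg.norm(k[0]-k[1]))
w=np.array([onz("top",p,.038)[:2] for p in((168,244.8),(235.2,240.8),(236.4,278),(169.6,282.8))]);print("rack",w.mean(0),w,np.linalg.norm(w[0]-w[1]),np.linalg.norm(w[1]-w[2]))
print("knob",onz("top",(365,213.2),.157)[:2],onz("scene",(257.9,242.6),.157)[:2],tri(ray("top",(365,213.2)),ray("scene",(257.9,242.6))))
print("sp1",onz("scene",(283.9,209.1),.105)[:2],"sp2",onz("scene",(218.6,219.6),.105)[:2])
b=[onz("top",p,.138)[:2] for p in((343,213.2),(406.4,216.6))];print("br",b,np.linalg.norm(b[0]-b[1]))
def yq(a): return [np.cos(a/2),np.sin(a/2),0,0]
for p in([.432,-.134,.2],[.48,-.285,.2],[.53,.21,.2],[.53,.335,.2],[.61,-.17,.25],[.59,-.2,.2]):
    for a in(0,np.pi):
        q=inverse_kinematics(p,yq(a));print(p,a,None if q is None else np.array(q))
E
```

```text
corks [array([0.5265, 0.3381]), array([0.5306, 0.2176])] 0.12060472806766392
rack [0.5045 0.2751] [[0.5531 0.3694]
 [0.5601 0.1837]
 [0.457  0.1818]
 [0.448  0.3656]] 0.18589520124488798 0.10306586404305315
knob [ 0.6149 -0.1677] [ 0.6105 -0.1668] (array([ 0.6144, -0.1667,  0.1607]), np.float64(0.001378037046534628))
sp1 [ 0.4333 -0.1327] sp2 [ 0.4806 -0.2829]
br [array([ 0.6185, -0.1117]), array([ 0.6059, -0.278 ])] 0.166764144396661
[0.432, -0.134, 0.2] 0 [ 0.514   0.0812 -0.3146  2.0917  0.0304  0.9729 -1.3876]
[0.432, -0.134, 0.2] 3.141592653589793 [ 0.7812  0.1028 -0.5923  2.0806  0.0692  0.9767  1.7233]
[0.48, -0.285, 0.2] 0 [ 0.5646  0.2684 -0.1182  1.8644  0.0369  1.0109 -1.1398]
[0.48, -0.285, 0.2] 3.141592653589793 [ 0.9294  0.3139 -0.5444  1.8469  0.1875  1.0316  1.8806]
[0.53, 0.21, 0.2] 0 [ 0.2419  0.4092 -0.8366  1.809   0.3424  1.0753 -2.2904]
[0.53, 0.21, 0.2] 3.141592653589793 [ 0.3826  0.4902 -1.0359  1.8036  0.4672  1.1184  0.7571]
[0.53, 0.335, 0.2] 0 [ 0.1084  0.5945 -0.9931  1.6651  0.5326  1.1784 -2.5882]
[0.53, 0.335, 0.2] 3.141592653589793 [ 0.1415  0.6238 -1.05    1.6637  0.5754  1.1975  0.5244]
[0.61, -0.17, 0.25] 0 [ 0.3993  0.3655 -0.242   1.6292  0.0936  1.1582 -1.4357]
[0.61, -0.17, 0.25] 3.141592653589793 [ 0.6702  0.4175 -0.5945  1.6152  0.2477  1.1851  1.5926]
[0.59, -0.2, 0.2] 0 [ 0.4235  0.39   -0.2025  1.7032  0.0879  1.0572 -1.3782]
[0.59, -0.2, 0.2] 3.141592653589793 [ 0.72    0.4457 -0.5821  1.688   0.2707  1.0893  1.627 ]
```

```bash
cat >> h.py <<'E'
def yq(a): return [np.cos(a/2),np.sin(a/2),0,0]
QR=yq(np.pi+.038)
E
python3 - <<'E'
from h import *
def pp(s,c):
    move_ptp([*s,.19],QR); movel([*s,.068],speed=.15); move_gripper(.02,25); print("gap",read_finger_gap())
    movel([*s,.205],speed=.2); print("lift gap",read_finger_gap())
    move_ptp([*c,.205],QR); movel([*c,.085],speed=.15); movel([*c,.0755],speed=.04)
    print("F",read_ft_force(),read_eef_pos())
    move_gripper(.046); movel([*c,.215],speed=.2); print(read_time_s())
pp((.4803,-.284),(.5313,.217))
move_gripper(.07)
pp((.4328,-.1335),(.5267,.337))
im=read_camera("top");cv2.imwrite("pics/t1.png",im[:,:,::-1])
E
```

```text
gap 0.0296217138789405
lift gap 0.0293804278182328
F [ 0.18369575  0.65215978 -0.2850716 ] [0.53117122 0.21682603 0.07536937]
10.575
gap 0.02901481804411373
lift gap 0.029213403396669137
F [-0.01277337  0.7086718   0.82482331] [0.52662994 0.33684427 0.07534136]
18.7833
```

```bash
cat >> h.py <<'E'
G=-.0755
QG=yq(np.pi+G)
gx=np.array([np.cos(G),np.sin(G)]);gy=np.array([-np.sin(G),np.cos(G)])
E
python3 - <<'E'
from h import *
np.set_printoptions(precision=4,suppress=True)
move_ptp([.45,-.16,.26],QG); move_gripper(.045)
s=read_camera("scene")[:,:,::-1];t=read_camera("top")[:,:,::-1]
for c in("scene","top"): print(c,[(np.round(r["at"],1),round(r["confidence"],2),onz(c,r["at"],.14)[:2]) for r in tip_of(c,"bolt_knob")[:2]])
z=lambda i:cv2.resize(i,(400,300),interpolation=cv2.INTER_CUBIC)
cv2.imwrite("pics/c3.png",np.vstack([np.hstack([z(s[210:300,400:520]),z(t[232:292,160:240])]),np.hstack([z(s[200:290,190:310]),z(t[190:250,320:400])])]))
print(read_time_s())
E
```

```text
scene [(array([256.9, 246.9]), 0.75, array([ 0.6061, -0.171 ]))]
top [(array([366.7, 216.1]), 0.7, array([ 0.6092, -0.1735])), (array([195.6, 168.8]), 0.53, array([0.7439, 0.2726]))]
21.0833
```

View pics/c3.png

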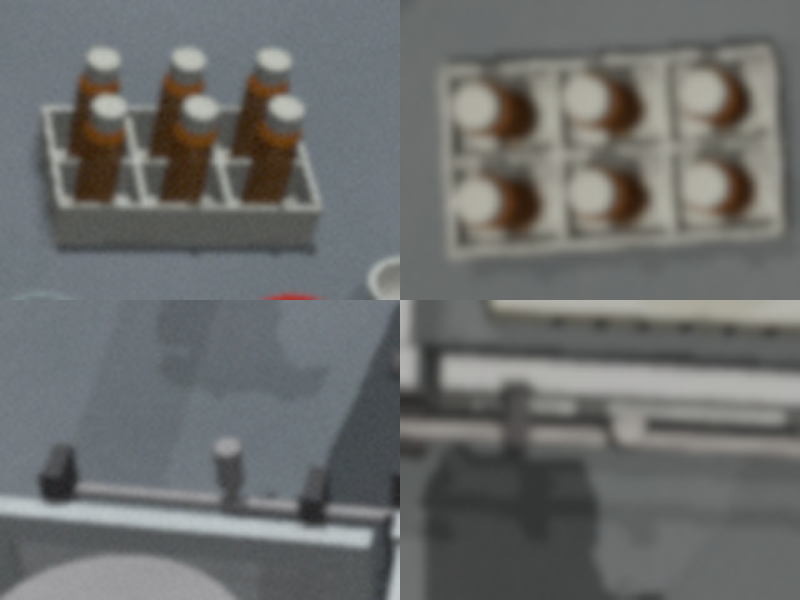

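All six bottles stand upright in their cells. The knob is at about (0.611,-0.169). Next I grip it, lift the bolt and draw it.

```bash
python3 - <<'E'
from h import *
np.set_printoptions(precision=4,suppress=True)
k=np.array([.611,-.169])
move_ptp([*k,.24],QG); movel([*k,.141],speed=.1); print("F0",read_ft_force())
move_gripper(.005,50); print("gap",read_finger_gap(),"F",read_ft_force(),read_ft_torque())
z=read_eef_pos()[2]
movel([*k,z+.0175],speed=.03); print("lifted",read_eef_pos(),read_ft_force(),read_finger_gap())
for d in(.010,.022,.036,.048):
    movel([*(k-gy*d),z+.0175],speed=.04); print(d,read_ft_force(),read_finger_gap())
    if np.linalg.norm(read_ft_force())>25: break
print(read_eef_pos(),read_time_s())
im=read_camera("scene")[:,:,::-1];cv2.imwrite("pics/s2.png",cv2.resize(im[180:330,150:350],(800,600),interpolation=cv2.INTER_CUBIC))
E
```

```text
F0 [-0.9431 -0.758   0.3008]
gap 0.016358224316710777 F [-0.9367  0.0381  3.2196] [ 0.0452  0.0948 -0.0443]
lifted [ 0.6111 -0.169   0.1595] [ 1.0405  0.4659 -2.2784] 0.016342673570675346
0.01 [ 0.8877 -0.7186 -2.744 ] 0.016686870206563138
0.022 [ 1.209  -1.1564 -2.8142] 0.016418860675674943
0.036 [ 2.1986 -1.8656 -2.6877] 0.016961070817737706
0.048 [ 2.4001 -1.0455 -3.6563] 0.016671564934231435
[ 0.6075 -0.2182  0.1594] 25.8417
```

View pics/s2.png

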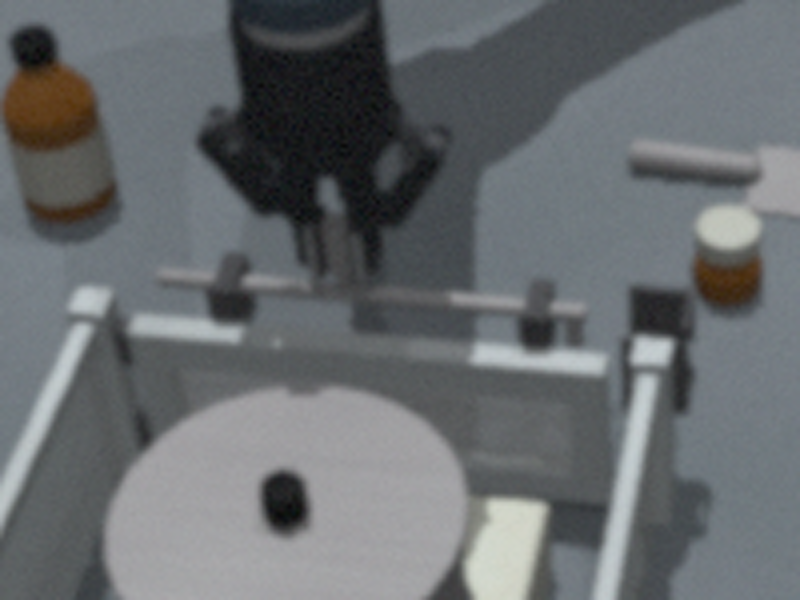

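The nose is out of the keeper: the rod end is at crop (580,310), clear to the left of it. Now I swing the gate open around the hinge.

```bash
python3 - <<'E'
from h import *
np.set_printoptions(precision=4,suppress=True)
p=np.array(read_eef_pos());H=p[:2]+.03*gx-.12*gy;print("H",H)
move_gripper(.005,80)
for a in np.linspace(0,.385,9)[1:]:
    R=np.array([[np.cos(a),-np.sin(a)],[np.sin(a),np.cos(a)]])
    movel([*(H+R@(p[:2]-H)),p[2]],yq(np.pi+G+a),speed=.03)
    print(round(a,3),read_ft_force(),read_finger_gap())
print(read_eef_pos(),read_time_s())
s=read_camera("scene")[:,:,::-1];t=read_camera("top")[:,:,::-1]
for c in("scene","top"):
  for n,z in(("bolt_nose",.1),("bolt_knob",.158)): print(c,n,[(np.round(r["at"],1),round(r["confidence"],2),onz(c,r["at"],z)[:2]) for r in tip_of(c,n)[:2]])
z=lambda i:cv2.resize(i,(400,300),interpolation=cv2.INTER_CUBIC)
cv2.imwrite("pics/c4.png",np.hstack([cv2.resize(s[190:310,160:320],(400,300)),z(t[185:275,320:440])]))
E
```

```text
H [ 0.6283 -0.3401]
0.048 [ 2.5502 -0.1678 -2.2329] 0.015826160073383617
0.096 [ 2.5799  1.3539 -3.0739] 0.015759331025999728
0.144 [ 1.8536  0.6053 -3.2626] 0.01611644517466372
0.192 [ 2.4735  0.8771 -2.9502] 0.016372283003221983
0.241 [ 3.8947  2.2484 -2.3836] 0.016187170613846256
0.289 [ 3.1524  2.2924 -2.4713] 0.01613299457181019
0.337 [ 4.6087  1.3201 -2.1114] 0.01601707716624344
0.385 [ 4.4644  1.9857 -1.9534] 0.015990556603691773
[ 0.5636 -0.2348  0.1596] 28.9167
scene bolt_nose [(array([286.1, 236. ]), 0.75, array([ 0.5241, -0.1182]))]
scene bolt_knob [(array([228.5, 229.1]), 0.75, array([ 0.5721, -0.2367])), (array([517.9, 305.8]), 0.52, array([0.7604, 0.3513]))]
top bolt_nose [(array([342.5, 249.2]), 0.43, array([ 0.5263, -0.11  ]))]
top bolt_knob []
```

View pics/c4.png

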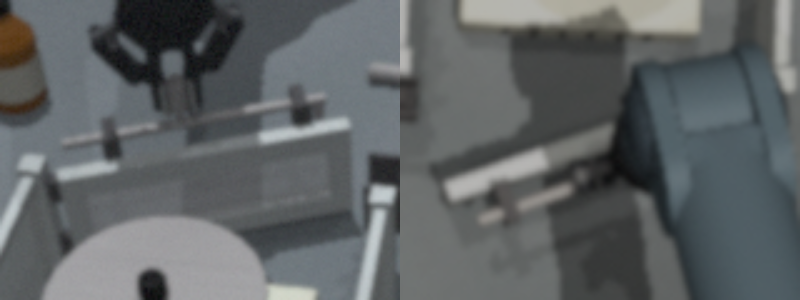

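```bash
python3 - <<'E'
from h import *
e=onz("top",(333.8,242.0),.115)[:2];s=onz("scene",(349/2.5+160-.3,124/2.5+190-.3),.115)[:2]
H=np.array([.6283,-.3401]);sh=H+.265*gy
for v in(e,s): print(v,np.linalg.norm(v-H),np.linalg.norm(v-sh),np.arctan2(-(v-H)[0],(v-H)[1])-G)
E
```

```text
[ 0.54496937 -0.08658496] 0.2668592668596635 0.10387480614014054 0.3930756097630075
[ 0.54992008 -0.0849399 ] 0.2669271237439856 0.09878705045776047 0.37353027233535446
```

```bash
python3 - <<'E'
from h import *
a=read_eef_pos();pause(1.0);print(a,read_eef_pos(),read_ft_force(),read_finger_gap(),read_time_s())
print(sign_off())
E
```

```text
[ 0.56364687 -0.2347978   0.15958591] [ 0.56367848 -0.23478467  0.159617  ] [ 5.11394904  1.86188975 -2.41912877] 0.015885988929886255 30.2167
the job is handed in; nothing more can be done
None
```

The job is done and handed in at about 30 s of the 67 s allowed. I'm still holding the gate open by the bolt's knob.

- **Bottles:** Both spares stand upright in the two empty end cells of the rack's far row. The pictures after placing showed all six bottles upright in their cells. I noticed nothing out of place in the views I took, but I didn't re-measure the other items on the bench.
- **Bolt:** I lifted it 17.5 mm by its knob and then drew it back 48 mm towards the hinge. The wrist force stayed below about 5 N, so it did not jam on the lip. The picture showed the rod end clear of the keeper.
- **Gate:** The free edge measured about 104 mm open from the top camera and 99 mm from the scene camera, roughly 0.38 rad. The two differ only within pixel accuracy.
- **Hold:** Over a 1 s pause before handing in, the arm did not move. The wrist force was about 6 N and the grip was steady.

One reading was slightly off: the fingers read about 16 mm on the 18 mm knob, but the grip never slipped. No check failed.

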